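# Hang the slide carrier on the drain stand

## Robot

A 6-joint arm with a two-finger parallel gripper is mounted at the origin on the work surface. World frame = base frame: x ahead of the robot, y to its left, z up, the work surface at z = 0. Lengths are in m, angles in rad, forces in N, time in s.
With the tool pointing down it reaches from about 0.425 to 0.95 m from the base axis. Payload 3.5 kg.
Tool frame: the origin (TCP) lies midway between the tips of the shut fingers; the grasp point (between the pads) lies 19 mm behind it (arm.grasp_offset is the distance from the TCP to the grasp point, in m); z points along the fingers, y is the direction in which the jaws open and shut (so a half turn about z gives the same grasp; the last joint's range is limited). The gripper opens to 85 mm and grips with 20 to 120 N. Pads are 22 mm wide; open, the fingers measure 114 mm over their backs; the gripper's body (76 mm by 85 mm) begins 54 mm behind the grasp point. The pads swing forward as they close: fully open they stand 13 mm farther back than shut.
Start: joints at [-1.392, 0.286, 1.577, -0, 1.279, -0.15], TCP at [0.218, -0.639, 0.231] pointing down, gripper open.
Joint ranges: [-2.77, 2.77], [-0.9, 2.22], [0.21, 2.48], [-1.53, 4.67], [0.24, 2.81], [-2.84, 2.84]. Speed limits (rad/s): [2.79, 2.79, 3.14, 3.14, 3.14, 3.14].

## Interface

Orientations are given as [roll, pitch, yaw] about the fixed x, y, z axes, in that order (R = Rz(yaw) Ry(pitch) Rx(roll)).
In Python, from bench import arm, imaging, nets gives the robot as it stands. The module is installed in compiled form; this text tells all that it offers.
- The arm moves only by the tool send_rows, never from a script. Its argument "plan" is a list that holds one entry, the list of rows, each a list of 7 numbers: the turn, a rotation vector about the tool's x, y, z in degrees, then the shift along the tool's x, y, z in cm, then the gripper command: -1 is shut, 1 is fully open, values between are in proportion. In form: [[[wx, wy, wz, x, y, z, jaw], ...]]. A call has 1 to 20 rows; each row is the pose to reach, as a shift and turn from the pose commanded when the call began, along the tool's axes at that moment; what a row does not reach only later rows make up. A row lasts 1/8 s, in which the tool goes at most 62.5 mm and 10.7 degrees, less where a joint would pass 70% of its speed; a pose out of reach is approached as far as the arm can. A call with a gripper value outside its range is refused whole. The fingers move at their own pace and stop on an object; the grip force is fixed at half the most. Time passes only in rows, so rows that repeat a pose let the fingers close. It gives the time, the measured TCP pose, the force and the opening at its end, in the units of the state.
- arm.sense(): the state, without advancing time (a new reading comes with each control period).
- imaging.capture(name): name is "side" or "top" or "wrist"; returns the picture (400x640x3 uint8, red, green, blue); there is no depth.
- imaging.calibration(name): a dict with "camera_matrix" (3x3 intrinsics, pixels), "k1" (the pictures are not rectified: a ray, as slopes to the right and down, at radius r is drawn at 1 + k1 r^2 times it, then the intrinsics apply), "R" (3x3) and "t" (3): a world point X has camera coordinates R X + t. Camera axes: x right, y down, z forward; pixel columns grow to the right and rows downward; lengths in m; the calibration is good to about 2 mm. A picture is of the moment at which its call begins: read the wrist's pose just before it. calibration takes no time and is no camera call; for the wrist camera it gives the pose at the moment of the call.
- arm.finish_job(): hands the job in, once; it reports no verdict.
Trained networks look in the newest picture that a camera, given by its name, has taken for a name from the list of things; names that differ only in an ending like _2 or _b are one class to them, and where a whole thing is asked for, a point or a joint stands for the part that bears it (a point fixed in the world has none). Each returns a list of dicts, best first, with "p" (0 to 1); they miss things now and then, are a little off and sometimes report something else, mostly with a low value. They report only what shows in the picture. A call takes as long as a camera call. They do not tell look-alikes from the thing itself.
- nets.recognise(camera, thing): "bbox" ([left, top, right, bottom] in pixels, round what is visible of it).
- nets.silhouettes(camera, thing): "pixels" (400x640 bool, what is visible of it) and "bbox" ([left, top, right, bottom] in pixels, round what is visible of it).
- nets.pinpoint(camera, thing): "uv" ([column, row] in pixels: a listed point, or the origin of a listed thing).
The state is a dict: "t": time; "joint_pos": joint angles; "qd": joint speeds; "joint_efforts": joint torques, N m; "ee_pos": TCP position; "orientation": TCP orientation; "contact_force": force on the tool from outside, world axes, zero at the start; "moment": the same for the moment, N m; "grip_width": opening from 0.0 (shut) to 1.0 (fully open).
Only numpy, scipy, OpenCV 4.12 (cv2) and the standard library are available. Lean on these libraries where they do the work, as an engineer would, in place of code of your own. Each camera call takes 0.05 s, during which the arm holds its last target. There are 200 camera calls.

## Task

Hang the microscope-slide carrier on the drain stand: slide the slot of its hanger plate sideways over the pin, between the pin's two collars, then lower it so that the pin sits home in the notch at the slot's closed end and the carrier hangs upright, clear of the tray and released. Be gentle, as it holds glass: never push or drop it hard against the stand (stay under 15 N), never tip it over, and leave the bottle, jar and beaker where they are.

Things in the scene. Friction and masses are not known exactly. Their poses are not given: they have to be found in the camera images.
- carrier: (All sizes here and below in mm.) Aluminium carrier, 0.2 to 0.4 kg, holding glass slides, standing upright on the bench. Origin: centre of its underside, z up. Basket 88 (x) by 46 (y) by 32 high; from it rises a hanger plate 6 thick (y -3 to 3), back edge at x = -25, with an L-shaped slot open towards +x. Centre of mass on the z axis within 3.
- grip (a point): middle of the carrier's black grip block on top of the plate, at (0, 0, 170) in the carrier's frame; block 26 (x) by 16 (y) by 65 high (z 133 to 198); nothing beside it
- lip (a point): tip of the plate's upper lip, on its lower edge, at (40, 0, 111) in the carrier's frame. The lip (z 111 to 133) is the upper side of the slot and overhangs the jaw below the slot by 15: the jaw (z 70 to 100) ends at x = 25. So the slot's level run is 11 high, z 100 to 111, closed at x = -5.25.
- seat (a point): where the pin's centre lies when hung, at (0, 0, 117) in the carrier's frame, axes as the carrier's. A notch, x -5.25 to 5.25, rises 10 above the closed end of the slot's run, from z = 111 to 121. When the pin meets the closed end it is right under the notch; lowering the carrier about 10 then seats it.
- stand: Drain stand fixed to the bench. Origin: under its post, at bench level, z up. Steel post 14 diameter, 210 high; grey base, x -45 to 140, y -75 to 75, with a tray, rim 14 high. A dark clamp, 28 by 26 by 22, on the post has a thumbscrew reaching 38 out on +y and holds a level steel pin, 8 diameter, that points along +x to x = 92 and does not yield.
- pin_gap (a point): point on the tray's floor, 4 above the bench, straight under the middle of the gap between the pin's two collars (18 diameter), where the plate hangs; gap x 73 to 88.5 in the stand's frame, axes as the stand's. The pin's centre lies anywhere from 145 to 195 above the bench: clamp height is set by hand, unmeasured. Feel for it, e.g. with the lip. Hung, carrier x lies along stand +y or -y.
- bottle: clear glass bottle, 64 diameter, 150 high, a bystander; origin at its underside
- jar: amber jar, 60 diameter, 90 high, a bystander; origin at its underside
- beaker: glass beaker, 70 diameter, 90 high, a bystander; origin at its underside
Things that resemble listed ones, but are neither listed nor needed, are in the scene too. What is shaped like the carrier but red is not meant.

How it is judged:
On the way, in this order (a step that is already met when the one before it is completed fails the run):
1. the carrier is lifted clear of the bench (height (world z) of carrier above 0.02 m and contact force between carrier and the fingers above 0.5 N), for 0.2 s.
2. the slot is fully over the pin, with the pin at the notch and the stand bearing on the carrier (height (world z) of carrier above 0.025 m and y of seat in the frame of stand between -0.004 and 0.004 m and x of seat in the frame of stand between 0.071 and 0.091 m and contact force between carrier and stand above 1 N), for 0.2 s.
At the end, for the whole second after the job is handed in: The carrier hangs on the stand's pin: its seat point within 4 mm of the pin across the slot and between the collars, its underside 20 to 90 mm above the bench, upright within 0.15 rad, borne by the stand and at rest (below 0.03 m/s) (height (world z) of carrier between 0.02 and 0.09 m and y of seat in the frame of stand between -0.004 and 0.004 m and x of seat in the frame of stand between 0.071 and 0.091 m and angle between carrier's own z axis and vertical below 0.15 rad and contact force between carrier and stand above 1 N and linear speed of carrier below 0.03 m/s); the robot touches nothing.
It fails at once if the carrier is pushed or dropped against the stand with more than 15 N (contact force between carrier and stand above 15 N).
It fails at once if the carrier is tipped by more than 0.6 rad (angle between carrier's own z axis and vertical above 0.6 rad).
It fails at once if the bottle, jar or beaker is moved more than 20 mm (distance of any of bottle, jar, beaker from where it was at the start of the episode above 0.02 m).
It also fails if it takes over 64 s, if anything falls off the work surface, if the arm or the gripper's body presses on something with over 40 N, if the wrist force passes 120 N, or if a joint passes its speed limit or range.

## Working session

There is one attempt and no reset: what is moved stays moved. The work goes in short steps, Python scripts to look and compute and a tool call to move; the robot and the scene stay as the last step left them, time stands still between calls to the robot, and variables do not carry over. Pictures are saved under pics/ and viewed, about 8 in all and at most 12, crops included, and the job is handed in when it is done.

Besides the shell and the picture viewer there is one more tool, called after ">>>" as name(argument=value, ...), one argument or row to a line, values as JSON. send_rows: Moves the arm, as the interface text tells. Its arguments: {"type":"object","properties":{"plan":{"type":"array","items":{"type":"array","items":{"type":"array","items":{"type":"number"}}}}},"required":["plan"]}

```bash
mkdir -p pics; cat > h.py <<'E'
import numpy as np, cv2
from bench import arm, imaging, nets
from scipy.spatial.transform import Rotation as Ro
def cap(c,name=None):
    im=imaging.capture(c)
    if name: cv2.imwrite(f'pics/{name}.png',im[:,:,::-1])
    return im
def ray(c,uv,cal=None):
    k=cal or imaging.calibration(c); K=np.array(k['camera_matrix'])
    R=np.array(k['R']);t=np.array(k['t'])
    d=np.array([(uv[0]-K[0,2])/K[0,0],(uv[1]-K[1,2])/K[1,1]])
    u=d.copy()
    for _ in range(20): u=d/(1+k['k1']*(u@u))
    o=-R.T@t; v=R.T@np.array([u[0],u[1],1.]); return o,v/np.linalg.norm(v)
def atz(c,uv,z,cal=None):
    o,v=ray(c,uv,cal); return o+v*(z-o[2])/v[2]
def proj(c,X,cal=None):
    k=cal or imaging.calibration(c); K=np.array(k['camera_matrix'])
    p=np.array(k['R'])@np.array(X)+np.array(k['t']); u=p[:2]/p[2]; u=u*(1+k['k1']*(u@u))
    return K[0,0]*u[0]+K[0,2],K[1,1]*u[1]+K[1,2]
def tri(rs):
    A=0;b=0
    for o,v in rs:
        M=np.eye(3)-np.outer(v,v);A=A+M;b=b+M@o
    X=np.linalg.solve(A,b); return X,[np.linalg.norm((np.eye(3)-np.outer(v,v))@(X-o)) for o,v in rs]
E
python3 - <<'E'
from h import *
np.set_printoptions(precision=3,suppress=True)
a=cap('side');b=cap('top')
cv2.imwrite('pics/a.png',cv2.resize(np.vstack([a,b])[:,:,::-1],(480,600)) if 0 else a[:,:,::-1]);cv2.imwrite('pics/b.png',b[:,:,::-1])
for c in ('side','top'):
  k=imaging.calibration(c);print(c,-np.array(k['R']).T@k['t'],np.array(k['R'])[2])
  for t in ('carrier','grip','lip','seat','stand','pin_gap','bottle','jar','beaker'):
    print(t,[(round(d['p'],2),np.round(d['uv'],1)) for d in nets.pinpoint(c,t)][:4])
print(arm.sense(),arm.grasp_offset)
E
```

```text
side [-0.117  0.63   0.747] [ 0.623 -0.556 -0.551]
carrier [(0.85, array([335.9, 195.3])), (0.75, array([401.6, 231.6])), (0.66, array([419. , 208.9])), (0.65, array([374. , 211.5]))]
grip [(0.89, array([407.5, 182.1])), (0.7, array([379.3, 162.4])), (0.69, array([428.8, 164.8])), (0.65, array([337.5, 151. ]))]
lip [(0.83, array([340.3, 160.9])), (0.74, array([391.6, 183. ])), (0.57, array([420.2, 201.4])), (0.57, array([412.9, 182.3]))]
seat [(0.97, array([404.8, 200. ])), (0.91, array([427.6, 178.7])), (0.7, array([378. , 180.8])), (0.7, array([337.5, 163.6]))]
stand [(0.94, array([318.2, 269.6]))]
pin_gap [(0.78, array([297.6, 255.5]))]
bottle [(0.96, array([210.6, 276.1]))]
jar [(0.79, array([308.6, 215.6]))]
beaker [(0.64, array([212. , 274.9]))]
top [0.425 0.007 1.226] [ 0.128 -0.031 -0.991]
carrier [(0.85, array([418.9, 238.4])), (0.82, array([377.7, 204. ])), (0.7, array([357.5, 158.2])), (0.69, array([184.5, 188.7]))]
grip [(0.96, array([382.8, 251. ])), (0.86, array([373.1, 143. ])), (0.74, array([385.7, 196.1])), (0.64, array([255.6, 212.1]))]
lip [(0.83, array([387.3, 262
[... 168 characters left out ...]
(0.79, array([387. , 194.6])), (0.6, array([380.2, 248.5]))]
stand [(0.97, array([265.2, 241.3]))]
pin_gap [(0.6, array([255.5, 209.6]))]
bottle [(0.52, array([386.1, 192.4]))]
jar [(0.79, array([313.1, 162.7]))]
beaker [(0.55, array([428. , 193.1]))]
{'t': 1.0, 'joint_pos': array([-1.392,  0.286,  1.577, -0.   ,  1.279, -0.15 ]), 'qd': array([ 0.001,  0.001,  0.001,  0.002, -0.002, -0.002]), 'joint_efforts': array([  0.001, -40.597, -29.295,  -0.   ,   0.001,  -0.   ]), 'ee_pos': array([ 0.218, -0.639,  0.231]), 'orientation': array([-3.142,  0.   ,  0.329]), 'contact_force': array([ 0.581, -0.218,  0.454]), 'moment': array([ 0.032, -0.013,  0.001]), 'grip_width': 0.9980117610924067} 0.0187
```

View pics/a.png

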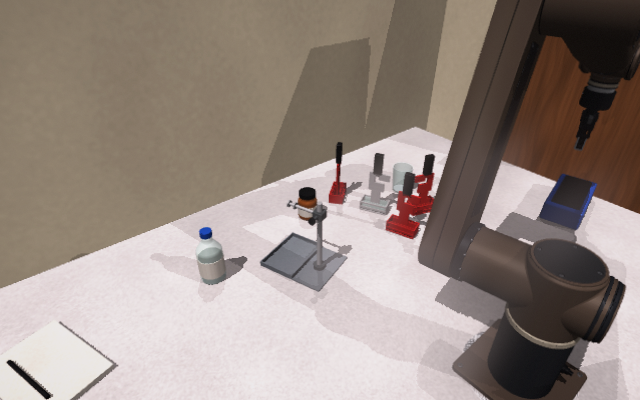

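View pics/b.png

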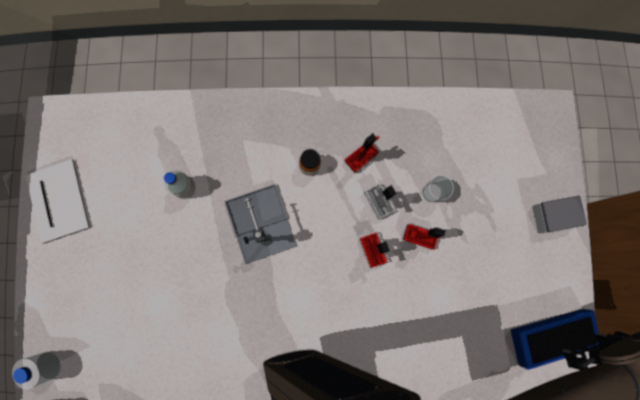

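The grey carrier is at top (378,204) and side (374,211), with red decoys around it. The stand is at top (265,241) with the pin heading up-left, the jar is at top (310,160) and the beaker at (438,190).

```bash
python3 - <<'E'
from h import *
np.set_printoptions(precision=4,suppress=True)
for c,k,uv,z in [('top','carrier',(377.7,204),0),('side','carrier',(374,211.5),0),('top','grip',(389,192),.17),('top','grip_net',(385.7,196.1),.17),('side','grip',(379.3,162.4),.17),('side','seat',(378,180.8),.117),('top','seat',(387,194.6),.117),('top','stand',(265.2,241.3),0),('side','stand',(318.2,269.6),0),('top','gap',(255.5,209.6),.004),('side','gap',(297.6,255.5),.004),('top','jar',(313.1,162.7),0),('top','redA',(374,250),.0),('top','redB',(421,237),0),('top','redC',(360,158),0)]:
  print(c,k,atz(c,uv,z))
a=cv2.imread('pics/a.png');b=cv2.imread('pics/b.png')
A=cv2.resize(a[140:290,250:450],(800,600),interpolation=cv2.INTER_CUBIC)
B=cv2.resize(b[125:275,250:450],(800,600),interpolation=cv2.INTER_CUBIC)
cv2.imwrite('pics/ab.png',np.vstack([A,B])[::1]); cv2.imwrite('pics/A.png',cv2.resize(np.hstack([a[140:290,290:450],b[125:275,290:450]]),(800,375),interpolation=cv2.INTER_CUBIC))
E
```

```text
top carrier [ 0.5938 -0.2056  0.    ]
side carrier [ 0.5829 -0.1897  0.    ]
top grip [ 0.5996 -0.2054  0.17  ]
top grip_net [ 0.5896 -0.1968  0.17  ]
side grip [ 0.5929 -0.2038  0.17  ]
side seat [ 0.5789 -0.1897  0.117 ]
top seat [ 0.6017 -0.2106  0.117 ]
top stand [0.4946 0.1131 0.    ]
side stand [0.4915 0.1204 0.    ]
top gap [0.5836 0.1393 0.004 ]
side gap [0.5675 0.1309 0.004 ]
top jar [ 0.7162 -0.0249  0.    ]
top redA [ 0.4641 -0.1902  0.    ]
top redB [ 0.4974 -0.3258  0.    ]
top redC [ 0.7281 -0.16    0.    ]
```

View pics/A.png

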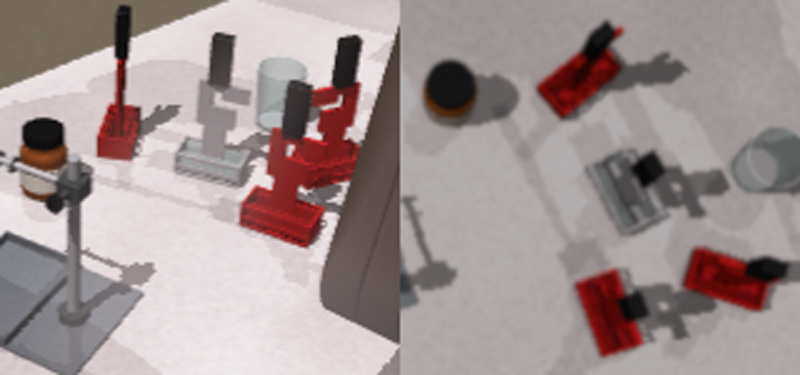

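```bash
cat >> h.py <<'E'
def row(pos,yaw,s=None):
    """target TCP pos, yaw (tool down) -> row numbers (turn deg, shift cm) from the present measured pose"""
    s=s or arm.sense(); R=Ro.from_euler('xyz',s['orientation'])
    T=Ro.from_euler('xyz',[np.pi,0,yaw])
    w=np.degrees((R.inv()*T).as_rotvec()); d=100*R.inv().apply(np.array(pos)-s['ee_pos'])
    return np.round(w,1),np.round(d,2)
E
python3 - <<'E'
from h import *
print(row([.52,-.2,.42],np.radians(34)))
k=imaging.calibration('wrist');print(-np.array(k['R']).T@k['t'],k)
E
```

```text
(array([ -0. ,   0. , -15.2]), array([ 42.75, -31.78, -18.87]))
[ 0.29551471 -0.61299421  0.37394258] {'camera_matrix': array([[305.22573214,   0.        , 321.71954981],
       [  0.        , 305.22573214, 204.80656781],
       [  0.        ,   0.        ,   1.        ]]), 'k1': -0.03559340507893339, 'R': array([[ 3.23817004e-01, -9.46119530e-01,  6.19001613e-04],
       [-8.98245434e-01, -3.07226097e-01,  3.14272597e-01],
       [-2.97149269e-01, -1.02322826e-01, -9.49332582e-01]]), 't': array([-0.67588995, -0.04040298,  0.38008456])}
```

>>> send_rows(
  plan=[
    [[0,0,0,14,-10,-17,1],[0,0,-8,28,-20,-17,1],[0,0,-15,42.7,-31.8,-17,1],[0,0,-15,42.7,-31.8,-17,1],[0,0,-15,42.7,-31.8,-17,1],[0,0,-15,42.7,-31.8,-17,1],[0,0,-15,42.7,-31.8,-17,1],[0,0,-15,42.7,-31.8,-17,1],[0,0,-15,42.7,-31.8,-17,1],[0,0,-15,42.7,-31.8,-17,1],[0,0,-15,42.7,-31.8,-17,1]],
  ],
)

```text
t: 2.38
ee_pos: [0.5193, -0.2, 0.4011]
orientation: [3.141, 0.001, 0.592]
contact_force: [0.5, -0.0, -0.9]
grip_width: 0.998
```

```bash
python3 - <<'E'
from h import *
np.set_printoptions(precision=4,suppress=True)
s=arm.sense();print(s['t'],s['ee_pos'],s['orientation'])
k=imaging.calibration('wrist');cap('wrist','c')
for t,z in (('carrier',0),('grip',.17),('lip',.111),('seat',.117)):
  for d in nets.pinpoint('wrist',t): print(t,round(d['p'],2),d['uv'],atz('wrist',d['uv'],z,k))
E
```

```text
2.375 [ 0.5193 -0.2     0.4011] [3.1415 0.0007 0.5915]
carrier 0.91 [379.0, 31.0] [ 0.7316 -0.1689  0.    ]
carrier 0.82 [349.6, 115.9] [ 0.5982 -0.2062  0.    ]
carrier 0.67 [301.3, 175.3] [ 0.4642 -0.1939  0.    ]
carrier 0.61 [367.8, 195.3] [ 0.5013 -0.317   0.    ]
grip 0.86 [287.4, 200.3] [ 0.4652 -0.1847  0.17  ]
grip 0.66 [364.6, 118.5] [ 0.6024 -0.2066  0.17  ]
grip 0.66 [388.5, 234.3] [ 0.5001 -0.3218  0.17  ]
lip 0.93 [288.8, 212.3] [ 0.431  -0.2011  0.111 ]
lip 0.93 [365.2, 196.6] [ 0.5151 -0.2819  0.111 ]
lip 0.76 [423.6, 5.7] [ 0.7568 -0.1949  0.111 ]
lip 0.61 [354.3, 147.6] [ 0.5646 -0.2263  0.111 ]
seat 0.8 [379.8, 219.1] [ 0.5001 -0.3193  0.117 ]
seat 0.76 [358.5, 117.5] [ 0.6009 -0.2064  0.117 ]
seat 0.64 [390.7, 3.8] [ 0.733  -0.1596  0.117 ]
seat 0.59 [294.0, 188.2] [ 0.4688 -0.1871  0.117 ]
```

View pics/c.png

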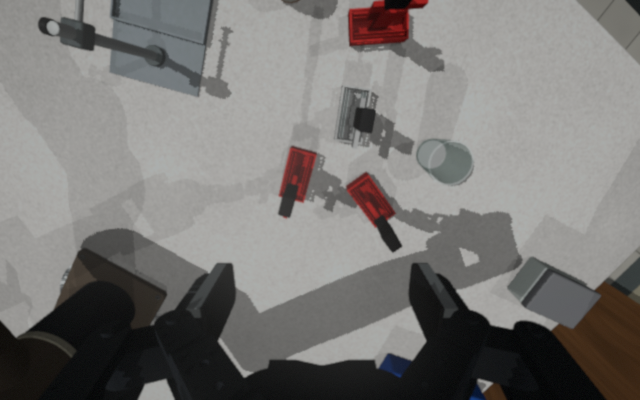

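Grey carrier is at (358,116) in the wrist view, with its block at (365,119) and the red ones clear of it. Now I'll look at the stand from above.

```bash
python3 - <<'E'
from h import *
print(row([.55,.06,.40],.59))
E
```

```text
(array([-0.1,  0. , -0.1]), array([ 17.1 , -20.  ,   0.08]))
```

>>> send_rows(
  plan=[
    [[0,0,0,17,-20,0,1],[0,0,0,17,-20,0,1],[0,0,0,17,-20,0,1],[0,0,0,17,-20,0,1],[0,0,0,17,-20,0,1],[0,0,0,17,-20,0,1]],
  ],
)

```text
t: 3.38
ee_pos: [0.5493, 0.0605, 0.4011]
orientation: [3.141, 0.001, 0.591]
contact_force: [-0.8, -1.2, -0.9]
grip_width: 1.0
```

```bash
python3 - <<'E'
from h import *
np.set_printoptions(precision=4,suppress=True)
s=arm.sense();print(s['t'],s['ee_pos'],s['orientation'])
k=imaging.calibration('wrist');cap('wrist','d');np.save('kd.npy',k,allow_pickle=True)
for t,z in (('carrier',0),('grip',.17),('lip',.111),('seat',.117),('stand',0),('pin_gap',.004)):
  for d in nets.pinpoint('wrist',t): print(t,round(d['p'],2),d['uv'],atz('wrist',d['uv'],z,k))
E
```

```text
3.375 [0.5493 0.0605 0.4011] [3.1413 0.0008 0.591 ]
carrier 0.9 [462.4, 275.6] [ 0.502  -0.3215  0.    ]
carrier 0.88 [400.5, 257.9] [ 0.463 -0.189  0.   ]
carrier 0.8 [483.9, 137.8] [ 0.7318 -0.1644  0.    ]
carrier 0.64 [452.5, 210.6] [ 0.5971 -0.2088  0.    ]
grip 0.97 [503.6, 246.0] [ 0.6044 -0.2044  0.17  ]
grip 0.72 [550.3, 151.0] [ 0.7321 -0.1611  0.17  ]
grip 0.58 [507.2, 334.9] [ 0.4988 -0.3192  0.17  ]
lip 0.97 [408.9, 306.6] [ 0.4301 -0.1991  0.111 ]
lip 0.73 [473.9, 253.9] [ 0.5654 -0.2228  0.111 ]
lip 0.68 [547.8, 146.3] [ 0.7527 -0.195   0.111 ]
lip 0.66 [482.0, 294.2] [ 0.5173 -0.287   0.111 ]
seat 0.97 [526.0, 146.0] [ 0.7331 -0.1642  0.117 ]
seat 0.92 [483.9, 232.3] [ 0.6021 -0.2056  0.117 ]
seat 0.92 [493.4, 310.8] [ 0.5053 -0.3216  0.117 ]
seat 0.68 [416.6, 290.1] [ 0.4647 -0.1849  0.117 ]
stand 0.67 [452.5, 206.9] [ 0.6027 -0.2038  0.    ]
stand 0.6 [281.4, 158.6] [0.5    0.1126 0.    ]
pin_gap 0.7 [294.9, 113.3] [0.5796 0.1342 0.004 ]
```

View pics/d.png

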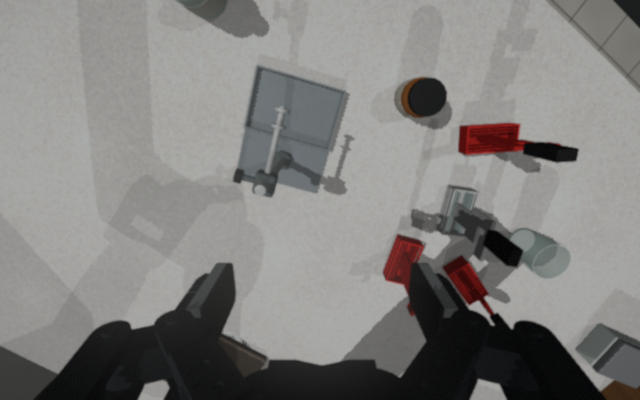

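```bash
cat > ov.py <<'E'
from h import *
import sys
x,y,yw,zp=map(float,sys.argv[1:5])
kd=np.load('kd.npy',allow_pickle=True).item()
a=cv2.imread('pics/a.png');d=cv2.imread('pics/d.png')
def W(p):
    c,s=np.cos(np.radians(yw)),np.sin(np.radians(yw)); return [x+c*p[0]-s*p[1],y+s*p[0]+c*p[1],p[2]]
def draw(im,c,k,box):
    l,t,r,b=box; S=400/(r-l); im=cv2.resize(im[t:b,l:r],None,fx=S,fy=S,interpolation=cv2.INTER_CUBIC)
    def L(p,q,col):
        P=[tuple(int(round((v-o+.5)*S)) for v,o in zip(proj(c,W(u),k),(l,t))) for u in (p,q)]; cv2.line(im,P[0],P[1],col,1)
    B=[(-.045,-.075,0),(.14,-.075,0),(.14,.075,0),(-.045,.075,0)]
    for i in range(4): L(B[i],B[(i+1)%4],(0,255,0))
    L((0,0,zp),(.092,0,zp),(0,0,255))
    for g in (.073,.0885): L((g,-.009,zp),(g,.009,zp),(0,255,255))
    L((0,0,0),(0,0,.21),(255,0,0)); return im
cv2.imwrite('pics/%s.png'%sys.argv[5],np.hstack([draw(a,'side',None,(255,180,355,300)),draw(d,'wrist',kd,(225,55,365,223))]))
E
python3 ov.py .497 .113 15 .17 e1
```

```text
(no output)
```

View pics/e1.png

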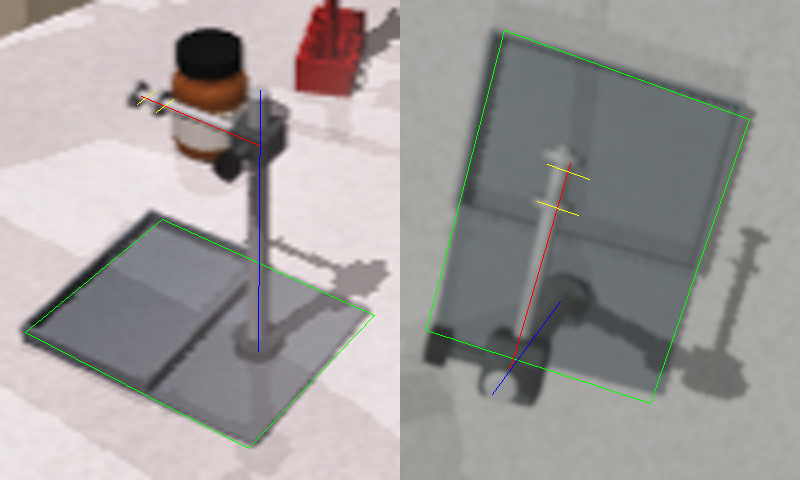

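```bash
cat > fit.py <<'E'
from h import *
from scipy.optimize import least_squares
kd=np.load('kd.npy',allow_pickle=True).item();ks=imaging.calibration('side')
S=lambda u,v:(u/4+255-.5,v/4+180-.5); D=lambda u,v:((u-400)/2.857+225-.5,v/2.857+55-.5)
def f(p,out=False):
    x,y,yw,zp,s1=p; c,s=np.cos(yw),np.sin(yw)
    W=lambda q:[x+c*q[0]-s*q[1],y+s*q[0]+c*q[1],q[2]]
    obs=[('s',S(262,92),(0,0,.21),1),('s',S(258,347),(0,0,.002),1),('s',S(137,97),(.090,0,zp),1.5),('s',S(165,107),(.0715,0,zp),1.5),
     ('d',D(497,385),(0,0,.21),1),('d',D(560,153),(.090,0,zp),1.5),('d',D(553,207),(.0715,0,zp),1.5),('d',D(524,335),(s1,0,zp),1.5),
     ('d',D(494,32),(.14,.075,.007),.7),('d',D(750,110),(.14,-.075,.007),.7),('d',D(658,398),(-.045,-.075,.007),.7),
     ('s',S(250,447),(-.045,.075,.0),.7),('s',S(375,315),(-.045,-.075,.0),.7),('s',S(22,335),(.14,.075,.005),.7),('s',S(152,212),(.14,-.075,.01),.7)]
    r=[]
    for k,uv,q,w in obs:
        e=(np.array(proj('side' if k=='s' else 'wrist',W(q),ks if k=='s' else kd))-uv); r.append(w*e)
    return np.array(r) if out else np.array(r).ravel()
r=least_squares(f,[.497,.113,.28,.19,.02],loss='soft_l1')
print(r.x,np.degrees(r.x[2]));print(np.round(f(r.x,True),1).tolist())
x,y,w,zp,_=r.x;print('gap',x+.0807*np.cos(w),y+.0807*np.sin(w))
E
python3 fit.py
```

```text
[0.49919382 0.11206078 0.3102345  0.17032816 0.0145427 ] 17.775127683585996
[[-0.9, -1.0], [-0.2, -0.1], [0.6, 0.2], [-1.0, -0.3], [-0.0, 1.9], [1.8, 4.4], [-0.1, -0.7], [-1.1, -0.2], [-0.4, -0.7], [-1.3, -0.9], [0.0, 0.5], [0.6, -0.3], [-0.9, -1.0], [-0.2, -0.6], [-0.1, -0.5]]
gap 0.5760413656453658 0.13669703756641363
```

```bash
sed -e 's/(255,180,355,300)/(283,192,333,252)/; s/(225,55,365,223)/(250,95,310,167)/' ov.py > ov2.py; python3 ov2.py .4992 .1121 17.8 .1703 e2
```

```text
(no output)
```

View pics/e2.png

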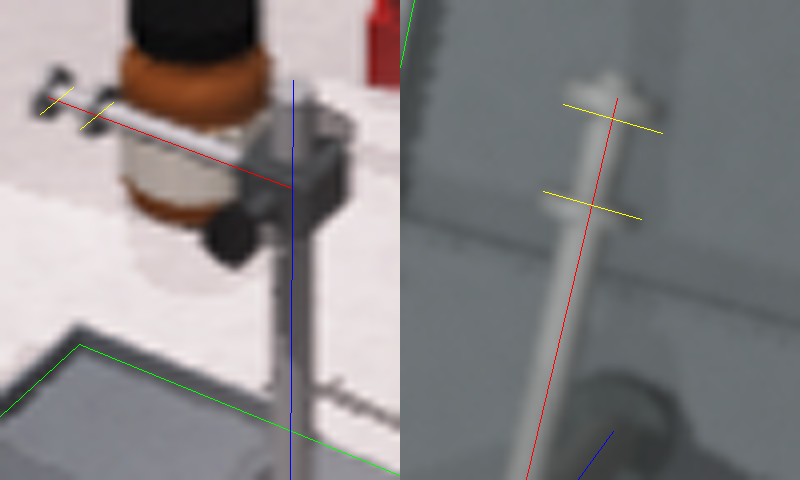

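```bash
python3 - <<'E'
from h import *
print(row([.598,-.206,.27],np.radians(27)))
E
```

```text
(array([0. , 0. , 6.7]), array([-10.7 ,  24.79,  13.14]))
```

>>> send_rows(
  plan=[
    [[0,0,7,-10.7,24.8,5,1],[0,0,7,-10.7,24.8,5,1],[0,0,7,-10.7,24.8,5,1],[0,0,7,-10.7,24.8,13.1,1],[0,0,7,-10.7,24.8,13.1,1],[0,0,7,-10.7,24.8,13.1,1],[0,0,7,-10.7,24.8,13.1,1],[0,0,7,-10.7,24.8,13.1,1]],
  ],
)

```text
t: 4.72
ee_pos: [0.5994, -0.2042, 0.2732]
orientation: [3.138, -0.003, 0.469]
contact_force: [0.1, 0.6, 0.3]
grip_width: 0.997
```

```bash
python3 - <<'E'
from h import *
np.set_printoptions(precision=4,suppress=True)
s=arm.sense();print(s['t'],s['ee_pos'],s['orientation'])
k=imaging.calibration('wrist');im=cap('wrist','f')
for t,z in (('carrier',0),('grip',.17),('lip',.111),('seat',.117)):
  for d in nets.pinpoint('wrist',t): print(t,round(d['p'],2),d['uv'],atz('wrist',d['uv'],z,k))
E
```

```text
4.725 [ 0.5994 -0.2042  0.2732] [ 3.1383 -0.0027  0.4695]
carrier 0.96 [322.5, 167.7] [ 0.5996 -0.2076  0.    ]
carrier 0.81 [338.5, 57.1] [ 0.7334 -0.1618  0.    ]
carrier 0.76 [266.9, 242.1] [ 0.4617 -0.1845  0.    ]
carrier 0.76 [359.6, 256.1] [ 0.5039 -0.3197  0.    ]
grip 0.87 [378.3, 337.2] [ 0.5019 -0.3187  0.17  ]
grip 0.79 [350.4, 21.6] [ 0.733  -0.1608  0.17  ]
grip 0.72 [321.4, 206.7] [ 0.5988 -0.2057  0.17  ]
lip 0.76 [390.4, 31.8] [ 0.7569 -0.1951  0.111 ]
lip 0.75 [345.3, 281.7] [ 0.5126 -0.2805  0.111 ]
lip 0.59 [250.5, 306.4] [ 0.4319 -0.1963  0.111 ]
lip 0.37 [427.1, 198.8] [ 0.6393 -0.3099  0.111 ]
seat 0.81 [344.1, 37.6] [ 0.7324 -0.1605  0.117 ]
seat 0.79 [369.0, 308.4] [ 0.4965 -0.3202  0.117 ]
seat 0.67 [251.5, 282.2] [ 0.4673 -0.1842  0.117 ]
```

View pics/f.png

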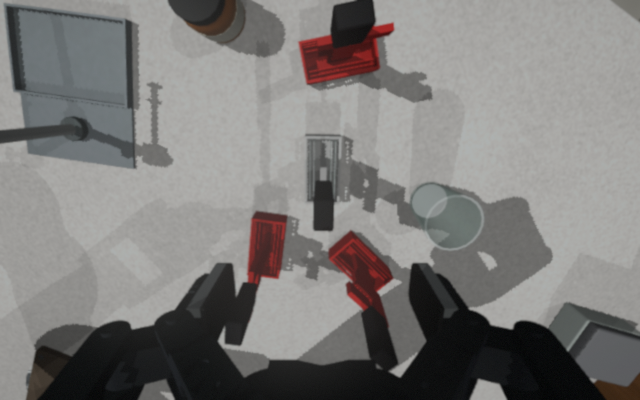

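The carrier is dead ahead, aligned, with basket edges vertical at (307–348,135–200) and block at (323,205). Descending.

```bash
python3 - <<'E'
from h import *
print(row([.5995,-.2063,.15],np.radians(27)))
E
```

```text
(array([ 0.1, -0.1, -0.1]), array([-0.06,  0.2 , 12.17]))
```

>>> send_rows(
  plan=[
    [[0,0,0,0.1,0,4,1],[0,0,0,0.1,0,8,1],[0,0,0,0.1,0,10,1],[0,0,0,0.1,0,10,1],[0,0,0,0.1,0,10,1]],
  ],
)

```text
t: 5.6
ee_pos: [0.6005, -0.2048, 0.1724]
orientation: [3.139, -0.002, 0.469]
contact_force: [-0.7, 0.4, 0.4]
grip_width: 1.0
```

```bash
python3 - <<'E'
from h import *
print(row([.5995,-.2063,.15],np.radians(27)))
E
```

```text
(array([ 0.2, -0.1, -0.2]), array([-0.16,  0.08,  2.24]))
```

>>> send_rows(
  plan=[
    [[0,0,0,-0.1,0.1,1.2,1],[0,0,0,-0.1,0.1,2.2,1],[0,0,0,-0.1,0.1,2.2,1],[0,0,0,-0.1,0.1,2.2,-1],[0,0,0,-0.1,0.1,2.2,-1],[0,0,0,-0.1,0.1,2.2,-1],[0,0,0,-0.1,0.1,2.2,-1],[0,0,0,-0.1,0.1,2.2,-1],[0,0,0,-0.1,0.1,2.2,-1],[0,0,0,-0.1,0.1,2.2,-1]],
  ],
)

```text
t: 6.85
ee_pos: [0.5993, -0.2058, 0.1487]
orientation: [3.141, -0.001, 0.468]
contact_force: [0.7, -0.9, 0.9]
grip_width: 0.181
```

```bash
python3 - <<'E'
from h import *
s=arm.sense();print(s['grip_width'],s['contact_force'],s['moment'],s['ee_pos'],s['joint_pos'])
E
```

```text
0.1813967575258067 [ 0.71031647 -0.87862189  0.91245461] [ 0.01153726 -0.11449558  0.00065637] [ 0.59927757 -0.20577834  0.14873665] [-4.90704714e-01  2.72940148e-01  1.75041989e+00  5.08474292e-05
  1.11718531e+00  6.11581916e-01]
```

>>> send_rows(
  plan=[
    [[0,0,0,0,0,-1,-1],[0,0,0,0,0,-3,-1],[0,0,0,0,0,-6,-1],[0,0,0,0,0,-10,-1],[0,0,0,0,0,-15,-1],[0,0,0,0,0,-20,-1],[0,0,0,0,0,-23.5,-1],[0,0,0,0,0,-23.5,-1],[0,0,0,0,0,-23.5,-1]],
  ],
)

```text
t: 7.98
ee_pos: [0.5983, -0.2053, 0.3815]
orientation: [-3.139, 0.002, 0.468]
contact_force: [0.2, 0.2, -3.6]
grip_width: 0.179
```

```bash
python3 - <<'E'
from h import *
s=arm.sense();print(s['t'],s['grip_width'],s['contact_force'],s['moment'],s['ee_pos'])
print(row([.553,.208,.384],np.radians(107.8)))
E
```

```text
7.975 0.1789897297123313 [ 0.21830021  0.20353374 -3.5698388 ] [ 0.04826782  0.0065926  -0.03370709] [ 0.59829332 -0.20531399  0.38146126]
(array([ -0.2,  -0. , -81. ]), array([ 14.62, -38.93,  -0.19]))
```

>>> send_rows(
  plan=[
    [[0,0,-4,0.7,-1.8,-0.2,-1],[0,0,-10,1.8,-4.8,-0.2,-1],[0,0,-17,3,-8,-0.2,-1],[0,0,-24,4.3,-11.5,-0.2,-1],[0,0,-31,5.6,-15,-0.2,-1],[0,0,-38,6.9,-18.5,-0.2,-1],[0,0,-45,8.2,-22,-0.2,-1],[0,0,-52,9.5,-25.5,-0.2,-1],[0,0,-59,10.8,-29,-0.2,-1],[0,0,-66,12,-32,-0.2,-1],[0,0,-72,13,-34.7,-0.2,-1],[0,0,-77,13.9,-37,-0.2,-1],[0,0,-80,14.4,-38.3,-0.2,-1],[0,0,-81,14.6,-38.9,-0.2,-1],[0,0,-81,14.6,-38.9,-0.2,-1],[0,0,-81,14.6,-38.9,-0.2,-1],[0,0,-81,14.6,-38.9,-0.2,-1]],
  ],
)

```text
t: 10.1
ee_pos: [0.5538, 0.2067, 0.3854]
orientation: [3.141, 0.0, 1.881]
contact_force: [0.4, 0.1, -2.2]
grip_width: 0.181
```

```bash
python3 - <<'E'
from h import *
s=arm.sense();print(s['t'],s['grip_width'],s['contact_force'],s['moment'],s['ee_pos'],s['orientation'])
print(row([.553,.208,.2437],np.radians(107.8)))
ks=imaging.calibration('side');kt=imaging.calibration('top')
cap('side','g')
for c in ('side',):
  for t in ('grip','seat','lip'):
    print(c,t,[(round(d['p'],2),np.round(d['uv'],1)) for d in nets.pinpoint(c,t)])
p=s['ee_pos'];w=s['orientation'][2];ux=-np.array([np.cos(w),np.sin(w),0])
O=p-[0,0,.1487]
for n,q,z in (('grip',0,.17),('seat',0,.117),('lip',.04,.111),('carrier',0,0)): print(n,np.round(proj('side',O+q*ux+[0,0,z]),1))
a=cv2.imread('pics/g.png');cv2.imwrite('pics/g2.png',cv2.resize(a[90:290,230:370],(560,800)[:2],interpolation=cv2.INTER_CUBIC)[:600] if 0 else cv2.resize(a[100:290,220:370],(474,600),interpolation=cv2.INTER_CUBIC))
E
```

```text
10.1 0.18109254967022703 [ 0.36333776  0.14424284 -2.16937446] [-0.02891112  0.0125103   0.03567306] [0.55375619 0.20670999 0.3854254 ] [3.14148165e+00 2.12028938e-04 1.88097259e+00]
(array([ 0.,  0., -0.]), array([ 0.15, -0.03, 14.17]))
side grip [(0.94, array([427.6, 166. ])), (0.85, array([339.8, 149. ])), (0.82, array([271.7, 129.8])), (0.56, array([274.3, 199.5]))]
side seat [(0.87, array([427., 177.])), (0.85, array([403.8, 198.9])), (0.75, array([270.1, 155.2])), (0.75, array([333.9, 164.8]))]
side lip [(0.86, array([421. , 204.2])), (0.71, array([283.5, 147.9])), (0.59, array([341.2, 163.9]))]
grip [267.7 127.6]
seat [269.4 150.6]
lip [280.7 146.3]
carrier [272.6 196.2]
```

View pics/g2.png

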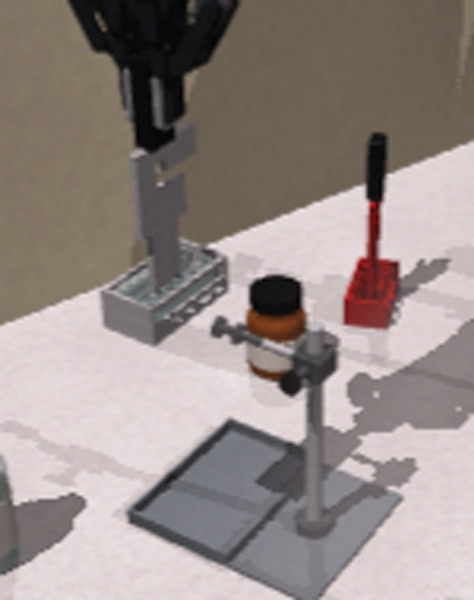

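The carrier is held upright, lip towards the pin, left of the stand. Checking bottle clearance before lowering.

```bash
python3 - <<'E'
from h import *
print(atz('side',(210.6,276),0),atz('top',(180,188),0))
E
```

```text
[0.6521599  0.34838661 0.        ] [0.64987672 0.35485178 0.        ]
```

>>> send_rows(
  plan=[
    [[0,0,0,0.1,0,2,-1],[0,0,0,0.1,0,5,-1],[0,0,0,0.1,0,8,-1],[0,0,0,0.1,0,10.5,-1],[0,0,0,0.1,0,12.5,-1],[0,0,0,0.1,0,13.8,-1],[0,0,0,0.1,0,14.2,-1],[0,0,0,0.1,0,14.2,-1],[0,0,0,0.1,0,14.2,-1],[0,0,0,0.1,0,14.2,-1]],
  ],
)

```text
t: 11.55
ee_pos: [0.5537, 0.2084, 0.2443]
orientation: [3.14, 0.0, 1.882]
contact_force: [1.1, 0.6, -2.1]
grip_width: 0.181
```

```bash
python3 - <<'E'
from h import *
s=arm.sense();print(s['t'],s['contact_force'],s['moment'],s['ee_pos'],s['orientation'])
cap('side','i');a=cv2.imread('pics/i.png')
for d in nets.pinpoint('side','lip'): print(d['p'],d['uv'])
for d in nets.pinpoint('side','seat'): print(d['p'],d['uv'])
cv2.imwrite('pics/i2.png',cv2.resize(a[160:260,250:350],(600,600),interpolation=cv2.INTER_CUBIC))
E
```

```text
11.55 [ 1.07654682  0.56560059 -2.08266439] [-0.02773895 -0.05572367  0.00621757] [0.5537348  0.20839403 0.24434748] [3.13983551e+00 1.93724766e-04 1.88211642e+00]
0.85 [411.1, 178.8]
0.84 [420.1, 204.0]
0.79 [339.6, 162.4]
0.73 [284.6, 201.8]
0.94 [336.6, 164.0]
0.88 [405.9, 200.2]
0.75 [429.9, 179.9]
0.68 [275.2, 206.8]
0.54 [308.4, 216.4]
0.15 [402.6, 191.0]
```

View pics/i2.png

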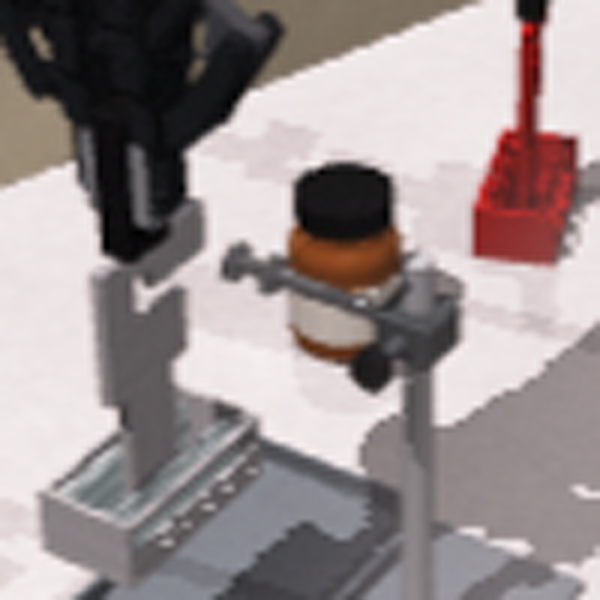

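>>> send_rows(
  plan=[
    [[0,0,0,-0.8,0,0,-1],[0,0,0,-1.8,0,0,-1],[0,0,0,-2.8,0,0,-1],[0,0,0,-3.6,0,0,-1],[0,0,0,-4,0,0,-1],[0,0,0,-4,0,0,-1],[0,0,0,-4,0,0,-1],[0,0,0,-4,0,0,-1]],
  ],
)

```text
t: 12.7
ee_pos: [0.5654, 0.1705, 0.2434]
orientation: [3.142, -0.0, 1.883]
contact_force: [-0.9, 0.1, -2.1]
grip_width: 0.182
```

```bash
cat > st.py <<'E'
from h import *
np.set_printoptions(precision=4,suppress=True)
s=arm.sense();p=s['ee_pos'];c,n=np.cos(np.radians(17.8)),np.sin(np.radians(17.8))
d=p[:2]-[.4992,.1121];f=s['contact_force']
print('t',s['t'],'stand xy mm',np.round(1000*np.array([c*d[0]+n*d[1],-n*d[0]+c*d[1]]),1),'carrier z',round(1000*(p[2]-.1487),1),'F stand',np.round([c*f[0]+n*f[1],-n*f[0]+c*f[1],f[2]],2),'M',s['moment'],'w',round(s['grip_width'],3),'yaw-err deg',round(np.degrees(s['orientation'][2])-107.8,2))
E
python3 - <<'E'
import runpy;runpy.run_path('st.py')
from h import *
cap('side','j');cap('top','j_t');k=imaging.calibration('wrist');cap('wrist','j_w')
a=cv2.imread('pics/j.png');t=cv2.imread('pics/j_t.png')
R=lambda m:cv2.resize(m,(400,400),interpolation=cv2.INTER_CUBIC)
print(proj('top',[.576,.137,.18]))
cv2.imwrite('pics/j2.png',np.hstack([R(a[160:240,260:340]),R(cv2.imread('pics/j_w.png')[110:360,195:445])]))
E
```

```text
t 12.7 stand xy mm [80.9 35.4] carrier z 94.7 F stand [-0.84  0.32 -2.11] M [ 0.0135 -0.0107 -0.0132] w 0.182 yaw-err deg 0.06
(np.float64(248.47078112531042), np.float64(203.40212800240934))
```

View pics/j2.png

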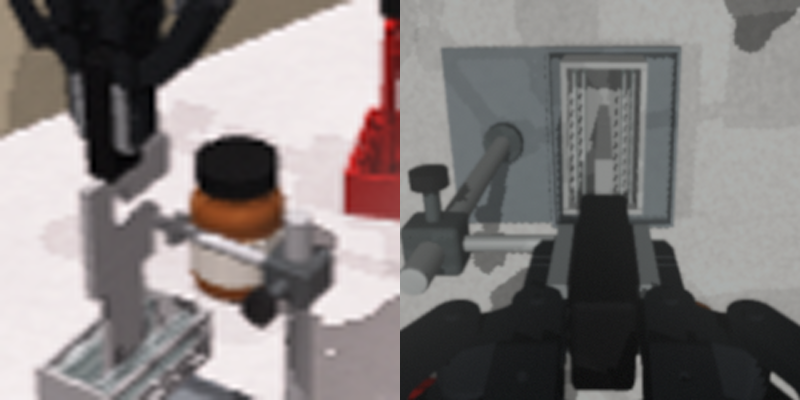

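>>> send_rows(
  plan=[
    [[0,0,0,0,0,0.15,-1],[0,0,0,0,0,0.3,-1],[0,0,0,0,0,0.45,-1],[0,0,0,0,0,0.6,-1],[0,0,0,0,0,0.7,-1],[0,0,0,0,0,0.8,-1],[0,0,0,0,0,0.8,-1]],
  ],
)

```text
t: 13.72
ee_pos: [0.5655, 0.1702, 0.2352]
orientation: [-3.141, -0.0, 1.882]
contact_force: [0.5, 0.2, -2.4]
grip_width: 0.182
```

>>> send_rows(
  plan=[
    [[0,0,0,0,0,0.1,-1],[0,0,0,0,0,0.2,-1],[0,0,0,0,0,0.3,-1],[0,0,0,0,0,0.3,-1]],
  ],
)

```text
t: 14.22
ee_pos: [0.5655, 0.1702, 0.2322]
orientation: [-3.141, -0.0, 1.882]
contact_force: [-1.2, -0.2, -3.1]
grip_width: 0.18
```

>>> send_rows(
  plan=[
    [[0,0,0,0,0,0.1,-1],[0,0,0,0,0,0.2,-1],[0,0,0,0,0,0.3,-1],[0,0,0,0,0,0.3,-1]],
  ],
)

```text
t: 14.72
ee_pos: [0.5654, 0.1702, 0.2291]
orientation: [-3.141, -0.0, 1.882]
contact_force: [0.5, -0.3, -2.4]
grip_width: 0.181
```

```bash
python3 st.py
```

```text
t 14.725 stand xy mm [80.8 35.1] carrier z 80.4 F stand [ 0.34 -0.42 -2.35] M [ 0.0147  0.0236 -0.0313] w 0.181 yaw-err deg 0.04
```

>>> send_rows(
  plan=[
    [[0,0,0,0,0,0.1,-1],[0,0,0,0,0,0.2,-1],[0,0,0,0,0,0.3,-1],[0,0,0,0,0,0.3,-1]],
  ],
)

```text
t: 15.22
ee_pos: [0.5655, 0.1702, 0.2262]
orientation: [-3.141, -0.0, 1.882]
contact_force: [-0.1, 0.6, -2.0]
grip_width: 0.182
```

>>> send_rows(
  plan=[
    [[0,0,0,0,0,0.1,-1],[0,0,0,0,0,0.2,-1],[0,0,0,0,0,0.25,-1],[0,0,0,0,0,0.25,-1]],
  ],
)

```text
t: 15.72
ee_pos: [0.5655, 0.1702, 0.2238]
orientation: [-3.141, -0.0, 1.882]
contact_force: [0.3, -0.5, -2.5]
grip_width: 0.181
```

>>> send_rows(
  plan=[
    [[0,0,0,0,0,0.1,-1],[0,0,0,0,0,0.2,-1],[0,0,0,0,0,0.25,-1],[0,0,0,0,0,0.25,-1]],
  ],
)

```text
t: 16.23
ee_pos: [0.5655, 0.1702, 0.2212]
orientation: [-3.141, -0.0, 1.882]
contact_force: [-0.1, -0.3, -3.2]
grip_width: 0.18
```

>>> send_rows(
  plan=[
    [[0,0,0,0,0,0.1,-1],[0,0,0,0,0,0.2,-1],[0,0,0,0,0,0.25,-1],[0,0,0,0,0,0.25,-1]],
  ],
)

```text
t: 16.73
ee_pos: [0.5655, 0.1702, 0.2188]
orientation: [-3.141, -0.0, 1.882]
contact_force: [0.2, 0.6, -3.2]
grip_width: 0.18
```

>>> send_rows(
  plan=[
    [[0,0,0,0,0,0.1,-1],[0,0,0,0,0,0.2,-1],[0,0,0,0,0,0.2,-1]],
  ],
)

```text
t: 17.1
ee_pos: [0.5656, 0.1703, 0.2171]
orientation: [3.141, 0.0, 1.882]
contact_force: [-0.3, 0.6, -2.3]
grip_width: 0.178
```

```bash
python3 st.py
```

```text
t 17.1 stand xy mm [81.  35.1] carrier z 68.4 F stand [-0.12  0.68 -2.26] M [-0.0352  0.0749  0.0157] w 0.178 yaw-err deg 0.04
```

>>> send_rows(
  plan=[
    [[0,0,0,0,0,0.05,-1],[0,0,0,0,0,0.1,-1],[0,0,0,0,0,0.1,-1]],
  ],
)

```text
t: 17.48
ee_pos: [0.5657, 0.1703, 0.2168]
orientation: [3.141, 0.0, 1.882]
contact_force: [-2.2, 0.3, 2.9]
grip_width: 0.177
```

```bash
python3 st.py
```

```text
t 17.475 stand xy mm [81.1 35.1] carrier z 68.1 F stand [-2.02  0.96  2.87] M [-0.0885  0.3462 -0.1313] w 0.177 yaw-err deg 0.04
```

Contact is clear: about 5 N at TCP z ≈ 0.217, so the pin is at about 0.175. Raising to mid-slot, then sliding slowly.

>>> send_rows(
  plan=[
    [[0,0,0,0,0,-0.15,-1],[0,0,0,0,0,-0.28,-1],[0,0,0,-0.1,0,-0.28,-1],[0,0,0,-0.2,0,-0.28,-1],[0,0,0,-0.3,0,-0.28,-1],[0,0,0,-0.4,0,-0.28,-1],[0,0,0,-0.4,0,-0.28,-1]],
  ],
)

```text
t: 18.35
ee_pos: [0.5668, 0.1663, 0.2186]
orientation: [3.142, 0.0, 1.882]
contact_force: [0.3, -0.4, -2.8]
grip_width: 0.176
```

```bash
python3 st.py
```

```text
t 18.35 stand xy mm [80.9 31. ] carrier z 69.9 F stand [ 0.14 -0.43 -2.77] M [-0.0001 -0.0038  0.0402] w 0.176 yaw-err deg 0.03
```

>>> send_rows(
  plan=[
    [[0,0,0,-0.08,0,0,-1],[0,0,0,-0.16,0,0,-1],[0,0,0,-0.24,0,0,-1],[0,0,0,-0.3,0,0,-1],[0,0,0,-0.3,0,0,-1]],
  ],
)

```text
t: 18.98
ee_pos: [0.5677, 0.1635, 0.2186]
orientation: [3.142, 0.0, 1.882]
contact_force: [0.0, -0.4, -2.5]
grip_width: 0.177
```

>>> send_rows(
  plan=[
    [[0,0,0,-0.08,0,0,-1],[0,0,0,-0.16,0,0,-1],[0,0,0,-0.16,0,0,-1]],
  ],
)

```text
t: 19.35
ee_pos: [0.5682, 0.162, 0.2186]
orientation: [3.142, 0.0, 1.882]
contact_force: [-0.1, 0.8, -2.5]
grip_width: 0.179
```

```bash
python3 st.py
```

```text
t 19.35 stand xy mm [80.9 26.4] carrier z 69.9 F stand [ 0.19  0.77 -2.51] M [-0.0289 -0.0444  0.0416] w 0.179 yaw-err deg 0.03
```

>>> send_rows(
  plan=[
    [[0,0,0,-0.05,0,0,-1],[0,0,0,-0.1,0,0,-1],[0,0,0,-0.1,0,0,-1]],
  ],
)

```text
t: 19.73
ee_pos: [0.5685, 0.161, 0.2186]
orientation: [3.142, 0.0, 1.882]
contact_force: [0.2, 0.2, -2.8]
grip_width: 0.177
```

```bash
python3 st.py
```

```text
t 19.725 stand xy mm [80.9 25.4] carrier z 69.9 F stand [ 0.24  0.1  -2.76] M [ 0.0363  0.0095 -0.0496] w 0.177 yaw-err deg 0.03
```

Free. Continuing inwards.

>>> send_rows(
  plan=[
    [[0,0,0,-0.08,0,0,-1],[0,0,0,-0.16,0,0,-1],[0,0,0,-0.2,0,0,-1],[0,0,0,-0.2,0,0,-1]],
  ],
)

```text
t: 20.23
ee_pos: [0.5691, 0.1592, 0.2186]
orientation: [-3.142, -0.0, 1.882]
contact_force: [0.2, -0.1, -3.1]
grip_width: 0.177
```

>>> send_rows(
  plan=[
    [[0,0,0,-0.08,0,0,-1],[0,0,0,-0.16,0,0,-1],[0,0,0,-0.2,0,0,-1],[0,0,0,-0.2,0,0,-1]],
  ],
)

```text
t: 20.72
ee_pos: [0.5697, 0.1572, 0.2186]
orientation: [-3.142, -0.0, 1.882]
contact_force: [-0.2, -0.2, -4.4]
grip_width: 0.18
```

```bash
python3 st.py
```

```text
t 20.725 stand xy mm [80.9 21.4] carrier z 69.9 F stand [-0.23 -0.18 -4.41] M [0.048  0.0244 0.0069] w 0.18 yaw-err deg 0.03
```

>>> send_rows(
  plan=[
    [[0,0,0,-0.05,0,0,-1],[0,0,0,-0.05,0,0,-1]],
  ],
)

```text
t: 20.98
ee_pos: [0.5698, 0.1568, 0.2186]
orientation: [-3.142, 0.0, 1.882]
contact_force: [0.1, -0.5, -2.6]
grip_width: 0.18
```

```bash
python3 st.py; python3 - <<'E'
from h import *
for i in range(4):
  cap('side'); print(arm.sense()['contact_force'])
E
```

```text
t 20.975 stand xy mm [80.9 20.9] carrier z 69.9 F stand [-0.04 -0.54 -2.59] M [0.0367 0.033  0.0346] w 0.18 yaw-err deg 0.04
[ 1.20620903 -0.25109399 -2.23059146]
[-0.48720919  0.54082407 -2.72556006]
[ 1.10282827 -0.20156387 -3.31441315]
[ 0.06916711 -0.5103436  -2.49874412]
```

>>> send_rows(
  plan=[
    [[0,0,0,-0.1,0,0,-1],[0,0,0,-0.2,0,0,-1],[0,0,0,-0.3,0,0,-1],[0,0,0,-0.4,0,0,-1],[0,0,0,-0.5,0,0,-1],[0,0,0,-0.5,0,0,-1]],
  ],
)

```text
t: 21.92
ee_pos: [0.5714, 0.152, 0.2186]
orientation: [3.142, -0.0, 1.882]
contact_force: [0.2, 0.1, -2.3]
grip_width: 0.183
```

>>> send_rows(
  plan=[
    [[0,0,0,-0.1,0,0,-1],[0,0,0,-0.2,0,0,-1],[0,0,0,-0.3,0,0,-1],[0,0,0,-0.4,0,0,-1],[0,0,0,-0.5,0,0,-1],[0,0,0,-0.5,0,0,-1]],
  ],
)

```text
t: 22.68
ee_pos: [0.573, 0.1472, 0.2186]
orientation: [3.142, -0.0, 1.882]
contact_force: [0.3, -0.0, -3.4]
grip_width: 0.175
```

>>> send_rows(
  plan=[
    [[0,0,0,-0.1,0,0,-1],[0,0,0,-0.2,0,0,-1],[0,0,0,-0.3,0,0,-1],[0,0,0,-0.4,0,0,-1],[0,0,0,-0.4,0,0,-1]],
  ],
)

```text
t: 23.3
ee_pos: [0.5742, 0.1434, 0.2186]
orientation: [-3.142, -0.0, 1.882]
contact_force: [-0.2, -0.3, -2.2]
grip_width: 0.176
```

```bash
python3 st.py
```

```text
t 23.3 stand xy mm [80.9  6.9] carrier z 69.9 F stand [-0.29 -0.21 -2.22] M [ 0.006   0.0216 -0.0123] w 0.176 yaw-err deg 0.03
```

>>> send_rows(
  plan=[
    [[0,0,0,-0.1,0,0,-1],[0,0,0,-0.2,0,0,-1],[0,0,0,-0.3,0,0,-1],[0,0,0,-0.3,0,0,-1]],
  ],
)

```text
t: 23.8
ee_pos: [0.5751, 0.1405, 0.2186]
orientation: [-3.142, 0.0, 1.882]
contact_force: [0.9, -0.9, -2.9]
grip_width: 0.18
```

>>> send_rows(
  plan=[
    [[0,0,0,-0.08,0,0,-1],[0,0,0,-0.16,0,0,-1],[0,0,0,-0.16,0,0,-1]],
  ],
)

```text
t: 24.18
ee_pos: [0.5756, 0.1391, 0.2186]
orientation: [3.142, -0.0, 1.882]
contact_force: [-0.7, -0.2, -3.7]
grip_width: 0.178
```

>>> send_rows(
  plan=[
    [[0,0,0,-0.08,0,0,-1],[0,0,0,-0.15,0,0,-1],[0,0,0,-0.15,0,0,-1]],
  ],
)

```text
t: 24.55
ee_pos: [0.576, 0.1376, 0.2186]
orientation: [3.142, -0.0, 1.882]
contact_force: [0.7, -0.1, -2.8]
grip_width: 0.177
```

```bash
python3 st.py
```

```text
t 24.55 stand xy mm [81.   0.8] carrier z 69.9 F stand [ 0.61 -0.33 -2.81] M [-0.0668  0.0098 -0.0242] w 0.177 yaw-err deg 0.03
```

>>> send_rows(
  plan=[
    [[0,0,0,-0.05,0,0,-1],[0,0,0,-0.1,0,0,-1],[0,0,0,-0.1,0,0,-1]],
  ],
)

```text
t: 24.92
ee_pos: [0.5763, 0.1367, 0.2186]
orientation: [-3.142, 0.0, 1.882]
contact_force: [-0.2, -0.2, -2.9]
grip_width: 0.182
```

>>> send_rows(
  plan=[
    [[0,0,0,-0.05,0,0,-1],[0,0,0,-0.1,0,0,-1],[0,0,0,-0.1,0,0,-1]],
  ],
)

```text
t: 25.3
ee_pos: [0.5766, 0.1357, 0.2186]
orientation: [3.142, 0.0, 1.882]
contact_force: [-0.8, 0.5, -3.3]
grip_width: 0.173
```

```bash
python3 st.py
```

```text
t 25.3 stand xy mm [81.  -1.2] carrier z 69.9 F stand [-0.63  0.72 -3.25] M [-0.0493  0.0113 -0.0484] w 0.173 yaw-err deg 0.04
```

>>> send_rows(
  plan=[
    [[0,0,0,-0.05,0,0,-1],[0,0,0,-0.1,0,0,-1],[0,0,0,-0.1,0,0,-1]],
  ],
)

```text
t: 25.68
ee_pos: [0.5768, 0.1351, 0.2186]
orientation: [-3.142, -0.001, 1.882]
contact_force: [-0.1, 0.8, -2.8]
grip_width: 0.18
```

```bash
python3 st.py
```

```text
t 25.675 stand xy mm [80.9 -1.9] carrier z 69.9 F stand [ 0.16  0.76 -2.79] M [ 0.2408  0.0397 -0.0045] w 0.18 yaw-err deg 0.03
```

>>> send_rows(
  plan=[
    [[0,0,0,-0.05,0,0,-1],[0,0,0,-0.05,0,0,-1]],
  ],
)

```text
t: 25.92
ee_pos: [0.5769, 0.1349, 0.2186]
orientation: [-3.142, -0.001, 1.882]
contact_force: [-0.7, 1.9, -3.5]
grip_width: 0.18
```

```bash
python3 st.py
```

```text
t 25.925 stand xy mm [80.9 -2.1] carrier z 69.9 F stand [-0.12  2.05 -3.52] M [ 0.5439  0.2036 -0.0159] w 0.18 yaw-err deg 0.04
```

>>> send_rows(
  plan=[
    [[0,0,0,0.1,0,0,-1],[0,0,0,0.2,0,0,-1],[0,0,0,0.2,0,0.1,-1],[0,0,0,0.2,0,0.2,-1],[0,0,0,0.2,0,0.3,-1],[0,0,0,0.2,0,0.3,-1]],
  ],
)

```text
t: 26.68
ee_pos: [0.5764, 0.1362, 0.2155]
orientation: [-3.141, 0.0, 1.882]
contact_force: [0.4, 0.2, -2.5]
grip_width: 0.181
```

```bash
python3 st.py
```

```text
t 26.675 stand xy mm [80.9 -0.7] carrier z 66.8 F stand [ 0.45  0.09 -2.48] M [0.0218 0.0394 0.0028] w 0.181 yaw-err deg 0.04
```

>>> send_rows(
  plan=[
    [[0,0,0,0,0,0.1,-1],[0,0,0,0,0,0.2,-1],[0,0,0,0,0,0.3,-1],[0,0,0,0,0,0.3,-1]],
  ],
)

```text
t: 27.18
ee_pos: [0.5764, 0.1363, 0.2124]
orientation: [-3.141, -0.0, 1.882]
contact_force: [-0.6, -0.5, -2.9]
grip_width: 0.175
```

>>> send_rows(
  plan=[
    [[0,0,0,0,0,0.1,-1],[0,0,0,0,0,0.2,-1],[0,0,0,0,0,0.3,-1],[0,0,0,0,0,0.3,-1]],
  ],
)

```text
t: 27.68
ee_pos: [0.5764, 0.1363, 0.2095]
orientation: [-3.141, -0.0, 1.882]
contact_force: [-0.1, -0.6, -2.6]
grip_width: 0.178
```

```bash
python3 st.py
```

```text
t 27.675 stand xy mm [80.9 -0.6] carrier z 60.8 F stand [-0.31 -0.54 -2.64] M [-0.002   0.0397  0.0226] w 0.178 yaw-err deg 0.04
```

Seating is expected at TCP z ≈ 0.207.

>>> send_rows(
  plan=[
    [[0,0,0,0,0,0.08,-1],[0,0,0,0,0,0.16,-1],[0,0,0,0,0,0.2,-1],[0,0,0,0,0,0.2,-1]],
  ],
)

```text
t: 28.18
ee_pos: [0.5764, 0.1363, 0.2076]
orientation: [-3.141, -0.0, 1.882]
contact_force: [0.9, -0.2, -2.5]
grip_width: 0.178
```

>>> send_rows(
  plan=[
    [[0,0,0,0,0,0.05,-1],[0,0,0,0,0,0.1,-1],[0,0,0,0,0,0.1,-1]],
  ],
)

```text
t: 28.55
ee_pos: [0.5766, 0.1362, 0.207]
orientation: [3.141, 0.0, 1.882]
contact_force: [-0.8, 0.2, -0.9]
grip_width: 0.177
```

```bash
python3 st.py
```

```text
t 28.55 stand xy mm [81.1 -0.7] carrier z 58.3 F stand [-0.69  0.42 -0.89] M [-0.0016  0.1084 -0.0134] w 0.177 yaw-err deg 0.04
```

>>> send_rows(
  plan=[
    [[0,0,0,0,0,0.04,-1],[0,0,0,0,0,0.04,-1],[0,0,0,0,0,0.04,-1],[0,0,0,0,0,0.04,-1]],
  ],
)

```text
t: 29.05
ee_pos: [0.5766, 0.1362, 0.2068]
orientation: [3.141, 0.0, 1.882]
contact_force: [-1.7, 0.1, 3.7]
grip_width: 0.178
```

```bash
python3 st.py; python3 - <<'E'
from h import *
cap('side','k');a=cv2.imread('pics/k.png')
cv2.imwrite('pics/k2.png',cv2.resize(a[150:270,245:345],(500,600),interpolation=cv2.INTER_CUBIC))
for i in range(3): print(arm.sense()['contact_force']); cap('side')
E
```

```text
t 29.05 stand xy mm [81.1 -0.7] carrier z 58.1 F stand [-1.61  0.65  3.67] M [-0.0761  0.3509  0.0155] w 0.178 yaw-err deg 0.04
[-1.91587409 -0.77277791  3.81826183]
[-1.93055936 -0.43559893  3.53719235]
[-2.29655271  0.48903092  3.50498851]
```

View pics/k2.png

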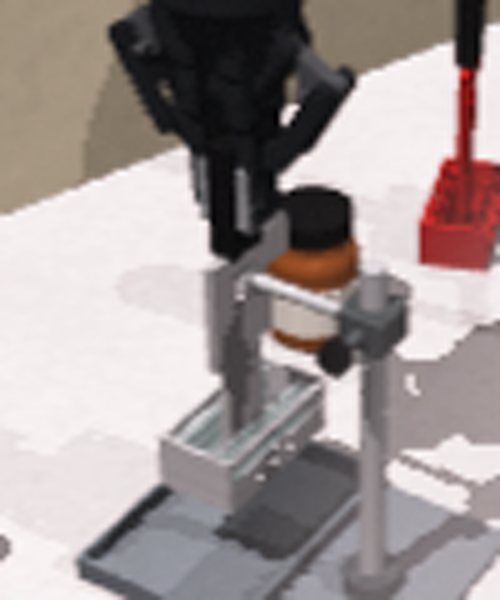

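The pin runs into the notch and the carrier is clear of the tray. I'll ease off the load, then release and back away upwards.

>>> send_rows(
  plan=[
    [[0,0,0,0,0,-0.04,-1],[0,0,0,0,0,-0.04,-1],[0,0,0,0,0,-0.04,-0.55],[0,0,0,0,0,-0.04,-0.4],[0,0,0,0,0,-0.04,-0.2],[0,0,0,0,0,-0.04,0],[0,0,0,0,0,-0.04,0.3],[0,0,0,0,0,-0.04,0.3],[0,0,0,0,0,-0.04,0.3],[0,0,0,0,0,-0.04,0.3],[0,0,0,0,0,-0.04,0.3]],
  ],
)

```text
t: 30.62
ee_pos: [0.5765, 0.1362, 0.2066]
orientation: [-3.142, 0.0, 1.882]
contact_force: [-0.0, -0.1, 0.5]
grip_width: 0.652
```

```bash
python3 st.py; python3 - <<'E'
from h import *
for i in range(2):
  cap('side')
  for t in ('carrier','seat','grip'):
    print(t,[(round(d['p'],2),d['uv']) for d in nets.pinpoint('side',t) if d['uv'][0]<320])
for z,n in ((0,'carrier'),(.117,'seat'),(.17,'grip')): print(n,np.round(proj('side',[.5763,.1364,.0584+z]),1))
E
```

```text
t 30.625 stand xy mm [81.  -0.7] carrier z 57.9 F stand [-0.04 -0.1   0.46] M [ 0.0066  0.0244 -0.0074] w 0.652 yaw-err deg 0.04
carrier [(0.93, [292.8, 243.5])]
seat [(0.88, [293.1, 207.0])]
grip [(0.81, [293.6, 184.0])]
carrier [(0.71, [295.1, 243.2])]
seat [(0.65, [290.1, 206.6])]
grip [(0.61, [294.5, 185.6])]
carrier [293.5 239.3]
seat [292.1 203.2]
grip [291.4 185.3]
```

>>> send_rows(
  plan=[
    [[0,0,0,0,0,-0.5,0.3],[0,0,0,0,0,-1.5,0.3],[0,0,0,0,0,-3,0.3],[0,0,0,0,0,-6,0.3],[0,0,0,0,0,-10,0.3],[0,0,0,0,0,-14,0.3],[0,0,0,0,0,-14,0.3],[0,0,0,0,0,-14,0.3],[0,0,0,0,0,-14,0.3],[0,0,0,0,0,-14,0.3]],
  ],
)

```text
t: 32.28
ee_pos: [0.576, 0.1362, 0.3451]
orientation: [-3.139, -0.001, 1.882]
contact_force: [-0.5, -0.3, 0.9]
grip_width: 0.65
```

```bash
python3 st.py; python3 - <<'E'
from h import *
ims=[]
for i in range(2):
  im=cap('side','l'); ims.append(im[140:280,240:340].astype(int))
  for t in ('carrier','seat','grip'):
    print(t,[(round(d['p'],2),d['uv']) for d in nets.pinpoint('side',t) if d['uv'][0]<320])
k=imaging.calibration('wrist');cap('wrist','l_w')
for t,z in (('grip',.228),('seat',.175),('carrier',.058)):
  print(t,[(round(d['p'],2),np.round(atz('wrist',d['uv'],z,k),3)) for d in nets.pinpoint('wrist',t)][:3])
print('motion',np.abs(ims[0]-ims[1]).mean())
for t in ('jar','bottle','beaker'):
  print(t,[(round(d['p'],2),d['uv']) for d in nets.pinpoint('side',t)][:2])
E
```

```text
t 32.275 stand xy mm [80.5 -0.5] carrier z 196.4 F stand [-0.55 -0.17  0.88] M [ 0.0255 -0.0169 -0.0339] w 0.65 yaw-err deg 0.04
carrier [(0.72, [293.3, 243.4])]
seat [(0.95, [292.4, 206.9])]
grip [(0.66, [293.0, 185.4])]
carrier []
seat [(0.91, [290.6, 207.8])]
grip [(0.95, [295.5, 184.5]), (0.35, [293.6, 206.3])]
grip [(0.85, array([0.577, 0.134, 0.228]))]
seat [(0.57, array([0.578, 0.137, 0.175]))]
carrier [(0.93, array([ 0.508, -0.253,  0.058])), (0.75, array([0.577, 0.138, 0.058])), (0.73, array([ 0.483, -0.142,  0.058]))]
motion 0.6272619047619048
jar [(0.57, [308.9, 215.8])]
bottle [(0.89, [210.4, 275.9])]
beaker [(0.72, [399.5, 188.2])]
```

Grip, seat and underside all lie within about 4 mm of one vertical at (0.577, 0.136), so the carrier hangs upright, still and released. The jar and bottle haven't moved. Handing in.

```bash
python3 -c "
from bench import arm
print(arm.finish_job())"
```

```text
the job is handed in; nothing more can be done
None
```

The grey carrier is hanging on the pin between the two collars, with the gripper open and raised about 14 cm above it. The job was handed in at about 32.5 s of the 64 s allowed. The hand-in gave no verdict, so the result rests on my own checks below.

**What I did**
- I gripped the carrier by its black block, carried it over the stand, and lowered the lip until it touched the pin. That put the pin's centre at about 175 mm.
- I raised it 1.5 mm, slid the slot in until the pin met the closed end, and backed off about 1.3 mm. I then lowered it about 12 mm onto the pin and let go.
- The highest contact force I estimate from the wrist readings was 6 to 7 N, against the 15 N limit. Force is only reported at the end of each move, so brief peaks would not show.

**Last checks**
- **Position:** the pictures after release put grip, seat and underside above one another to within about 4 mm, at (0.577, 0.136). That means upright, with the underside about 58 mm above the bench.
- **Seating:** by the arm's reading and my fit of the stand, the seat was within about 1 mm of the pin across the slot, and at x = 81 mm between the collars.
- **At rest:** two pictures taken moments apart showed almost no change.
- **Bottle and jar:** both appear unmoved in the side view.
- **Beaker:** I didn't confirm it. The network had mistaken another object for it at the start, so I had no before position to compare. The arm never went near it at its height.

**Disagreement:** while gripped, the side-camera network put the lip and seat about 3 px from where the arm's reading predicted. After release, the seat and underside were about 4 px lower than predicted. I put this down to calibration and network error.

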